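# Rack a finish sample board and drop the latch bar

### The job

Take the dark walnut sample board out of its bench stand and lower it (do not let it fall) into the empty, green-marked slot of the plywood rack, between its neighbours, until it stands fully home. Then tip the red-ended latch bar over the boards so that it drops into the blue keeper's notch. Leave the other boards in their slots and the glue bottle, sanding block and brush where they are.

Things in the scene. Friction and masses are not known exactly. Their poses are not given: they have to be found in the camera images.
- board: the board to rack: dark walnut panel 140 wide (x) x 10 thick (y) x 90 high, with a grip tab 50 wide x 10 thick x 42 high in the middle of its top edge (132 high in all); 0.09 to 0.15 kg; origin at its underside centre, z up. Both faces are alike and it may go in either way round. It starts upright in the bench stand; the tab can be pinched by its two narrow edges (50 mm apart along the board's x)
- stand: fixed wooden bench stand, base 160 (x) x 100 (y) x 12 high, with two rails 100 long (x) x 16 thick that rise to 46 mm above the table and leave a 15 mm gap along x, in which the board stands on the base; origin at the centre of the underside
- rack: fixed plywood rack, base 180 (x) x 280 (y) x 12 high, origin at its underside centre. Five slots along x, at y = -64, -32, 0, 32, 64 mm, each 14 wide and 150 long, floor 12 above the table; dividers straight to 58 mm above the table, then tapered to 70 as a lead-in. The latch bar runs along y at x = +50; blue keeper at the -y end, hinge at the +y end
- empty_slot: the empty slot, one of the three middle ones: bright green strip on its floor and green tags outside the rack walls at both its ends. Origin at the centre of the slot's floor, x along the slot, y across it, z up. The seated board's origin lies here
- neighbour_a: white sample board standing in another slot of the rack: panel 140 wide (x) x 10 thick (y) x 90 high, with a grip tab 50 wide x 10 thick x 42 high in the middle of its top edge (132 high in all); 0.09 to 0.15 kg; origin at its underside centre, z up
- neighbour_b: grey sample board standing in another slot of the rack: panel 140 wide (x) x 10 thick (y) x 90 high, with a grip tab 50 wide x 10 thick x 42 high in the middle of its top edge (132 high in all); 0.09 to 0.15 kg; origin at its underside centre, z up
- neighbour_c: light wood sample board standing in another slot of the rack: panel 140 wide (x) x 10 thick (y) x 90 high, with a grip tab 50 wide x 10 thick x 42 high in the middle of its top edge (132 high in all); 0.09 to 0.15 kg; origin at its underside centre, z up
- neighbour_d: white sample board standing in another slot of the rack: panel 140 wide (x) x 10 thick (y) x 90 high, with a grip tab 50 wide x 10 thick x 42 high in the middle of its top edge (132 high in all); 0.09 to 0.15 kg; origin at its underside centre, z up
- latch (a joint): latch bar angle, rad: 0 = level in the keeper notch, 1.571 = upright, 1.9 = leaning back (to the rack's +y) on its stop, where it starts. Bar 14 wide x 12 thick, 0.12 kg, no spring, light damping (0.05 N m s/rad): pushed past upright it falls by itself in 1 to 2 s and stays down. Level, it passes 4 mm above the shoulders of seated boards
- latch_hinge (a point): point on the latch bar's hinge axis (which runs along the rack's x), 112 mm above the table at the rack's x = 50, y = 115 mm
- latch_tip (a point): free end of the latch bar, 230 mm from the hinge axis, on the bar's centre line; the last 21 mm of the bar are red
- keeper_notch (a point): centre of the floor of the keeper's notch, 104 mm above the table; the notch is 22 mm wide, between two 6 mm cheeks that rise to 126 mm
- glue: bystander: white glue bottle with orange cap, 56 mm across, 150 mm high; origin at the centre of its underside
- sanding_block: bystander: cork sanding block 100 x 60 x 32 mm high; origin at the centre of its underside
- brush: bystander: hand brush lying along its x on the table beyond the stand (at its -y side)

How it is judged:
By the outcome, as a careful person would: the job done as asked, in the order asked, and still so for the second after the job is handed in, with the robot touching nothing.
It also fails if it takes over 54 s, if anything falls off the work surface, if the arm or the gripper's body presses on something with over 40 N, if the wrist force passes 120 N, or if a joint passes its speed limit or range.

### The arm

A 7-joint arm with a two-finger parallel gripper is mounted at the origin on the work surface. World frame = base frame: x ahead of the robot, y to its left, z up, the work surface at z = 0. Lengths are in m, angles in rad, forces in N, time in s.
With the tool pointing down it reaches from about 0.4 to 0.85 m from the base axis. Payload 10.4 kg.
Tool frame: the origin (TCP) lies at the very end of the fingers, on their centre line; the grasp point (between the pads) lies 19 mm behind it (manip.grip_depth is the distance from the TCP to the grasp point, in m); z points along the fingers, y is the direction in which the jaws open and shut (so a half turn about z gives the same grasp; the last joint's range is limited). The gripper opens to 85 mm and grips with 20 to 120 N. Pads are 22 mm wide; open, the fingers measure 114 mm over their backs; the gripper's body (76 mm by 85 mm) begins 54 mm behind the grasp point. The pads swing forward as they close: fully open they stand 13 mm farther back than shut.
Start: joints at [-1.178, 0.332, -0.065, 1.46, 0.022, 1.35, -0.088], TCP at [0.252, 0.572, 0.231] pointing down, gripper open.
Joint ranges: [-2.6, 2.6], [-0.5, 2.12], [-1.47, 1.34], [0.16, 2.42], [-1.27, 4.41], [0.06, 2.06], [-2.6, 2.6]. Speed limits (rad/s): [2.22, 2.22, 2.79, 2.79, 3.14, 3.14, 3.14].

### API

Orientations are given as a unit quaternion [x, y, z, w].
In Python, from workcell import manip gives the robot as it stands.
- The arm moves only by the tool step_arm, never from a script. Its argument "motion" is a list of rows, each a list of 6 numbers: the shift along the tool's x, y, z in mm, then the turn, a rotation vector about the tool's x, y, z in degrees. A call has 1 to 20 rows; each row shifts and turns the pose as measured when the row begins, along the tool's axes as they then stand; what a row does not reach is not made up. A row lasts 1/8 s, in which the tool goes at most 62.5 mm and 10.7 degrees, less where a joint would pass 70% of its speed; a pose out of reach is approached as far as the arm can. A call with a gripper value outside its range is refused whole. "jaw" is the finger opening in mm, from 0 to 85.4, set as the call begins (left out, the last holds). The fingers move at their own pace and stop on an object; "force" is the grip in N (left out, the last holds). Time passes only in rows, so rows that do not move let the fingers close. It gives the time, the measured TCP pose, the force and the opening at its end, in the units of the state.
- manip.get_obs(): the state, without advancing time (a new reading comes with each control period).
- manip.camera(name): name is "scene" or "top"; returns the picture (384x512x3 uint8, blue, green, red); there is no depth.
- manip.camera_info(name): a dict with "camera_matrix" (3x3 intrinsics, pixels), "R" (3x3) and "t" (3): a world point X has camera coordinates R X + t. Camera axes: x right, y down, z forward; pixel columns grow to the right and rows downward; lengths in m; the calibration is good to about 2 mm. A picture is of the moment at which its call begins. camera_info takes no time and is no camera call.
- manip.hand_in(): hands the job in, once; it reports no verdict.
The state is a dict: "clock": time; "joint_pos": joint angles; "joint_velocities": joint speeds; "tau": joint torques, N m; "position": TCP position; "ee_rot": TCP orientation; "ft_force": force on the tool from outside, world axes, zero at the start; "torque": the same for the moment, N m; "grip_width": opening from 0.0 (shut) to 1.0 (fully open).
Only numpy, scipy, OpenCV 4.12 (cv2) and the standard library are available. Lean on these libraries where they do the work, as an engineer would, in place of code of your own. Each camera call takes 0.05 s, during which the arm holds its last target.

## Working session

There is one attempt and no reset: what is moved stays moved. The work goes in short steps, Python scripts to look and compute and a tool call to move; the robot and the scene stay as the last step left them, time stands still between calls to the robot, and variables do not carry over. Pictures are saved under pics/ and viewed, and the job is handed in when it is done.

Besides the shell and the picture viewer there is one more tool, called after "Emit:" in YAML: its name, and indented under it one key for each argument. step_arm: Moves the arm, as the interface text tells. Its arguments: {"type":"object","properties":{"motion":{"type":"array"},"jaw":{"type":"number"},"force":{"type":"number"}},"required":["motion"]}

```bash
mkdir -p pics; ls; python3 - <<'E'
from workcell import manip
import cv2
o=manip.get_obs()
for k in o: print(k,o[k])
for n in("scene","top"):
    im=manip.camera(n); cv2.imwrite(f"pics/{n}0.png",im)
    i=manip.camera_info(n)
    for k in i: print(k,i[k])
print(manip.grip_depth)
E
```

```text
pics
clock 0.0
joint_pos [-1.17758128  0.33288913 -0.06469763  1.46099539  0.02162295  1.34987276
 -0.08849082]
joint_velocities [ 0.00023911 -0.0010841  -0.0002942  -0.0004689  -0.00049999  0.00056612
  0.00091809]
tau [-1.14760805e-04 -6.25455165e+01  4.90228983e-02 -3.91595650e+01
  1.62066141e-02  9.88587068e-03 -1.46093271e-05]
position [0.25231589 0.57137848 0.23047933]
ee_rot [ 2.06396193e-01  9.78468228e-01 -7.26444100e-04 -1.06303528e-04]
ft_force [ 0.65513533  0.12704912 -0.00251155]
torque [0.03966045 0.01845689 0.0291138 ]
grip_width 0.9983996779516189
camera_matrix [[348.67112792   0.         256.85042732]
 [  0.         348.67112792 197.62014043]
 [  0.           0.           1.        ]]
R [[ 0.5439681   0.83908535 -0.00587307]
 [ 0.70756704 -0.46244636 -0.53431475]
 [-0.45105166  0.28649459 -0.8452652 ]]
t [-0.28025596 -0.4045202   1.39280411]
camera_matrix [[354.25863227   0.         253.3902491 ]
 [  0.         354.25863227 192.97345781]
 [  0.           0.           1.        ]]
R [[-0.00496566 -0.99997929  0.00409344]
 [-0.99526074  0.0045446  -0.09713598]
 [ 0.09711537 -0.00455639 -0.9952627 ]]
t [-0.08848541  0.61804107  0.95192867]
0.0187
```

View pics/scene0.png

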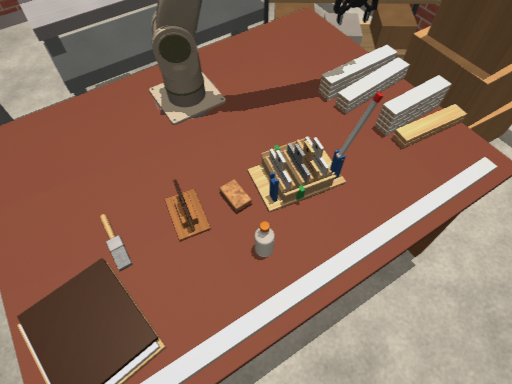

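View pics/top0.png

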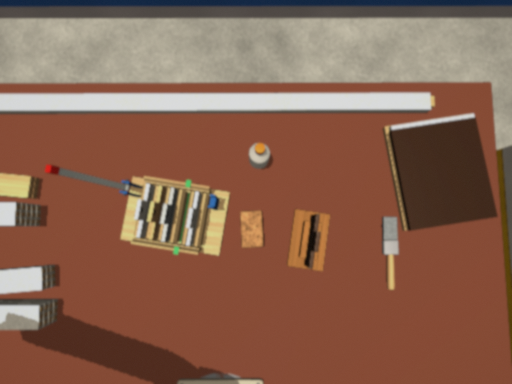

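```bash
python3 - <<'E'
import cv2
a=cv2.imread("pics/top0.png"); s=cv2.imread("pics/scene0.png")
cv2.imwrite("pics/t_rack.png",cv2.resize(a[165:265,110:240],None,fx=6,fy=6,interpolation=cv2.INTER_CUBIC))
cv2.imwrite("pics/t_stand.png",cv2.resize(a[200:280,280:340],None,fx=7,fy=7,interpolation=cv2.INTER_CUBIC))
cv2.imwrite("pics/s_rack.png",cv2.resize(s[125:215,240:360],None,fx=6,fy=6,interpolation=cv2.INTER_CUBIC))
cv2.imwrite("pics/s_stand.png",cv2.resize(s[170:245,155:220],None,fx=7,fy=7,interpolation=cv2.INTER_CUBIC))
E
```

```text
(no output)
```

View pics/t_rack.png

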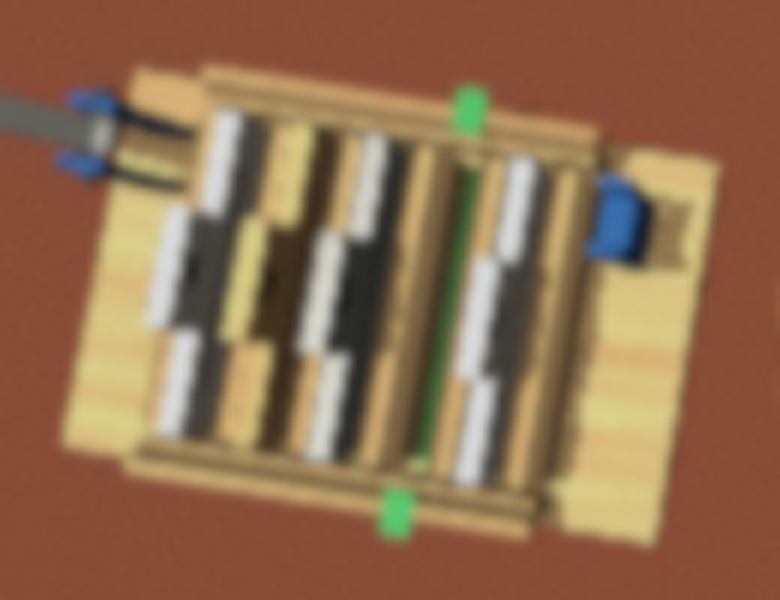

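View pics/t_stand.png

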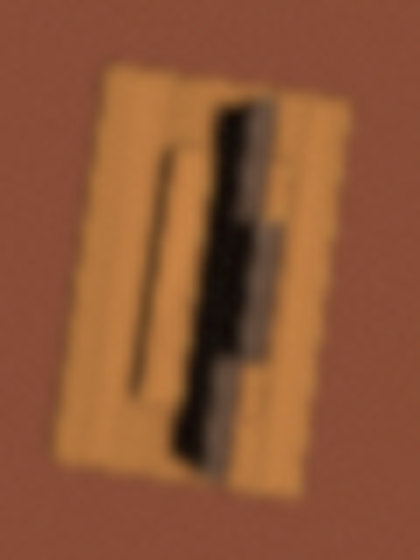

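View pics/s_rack.png

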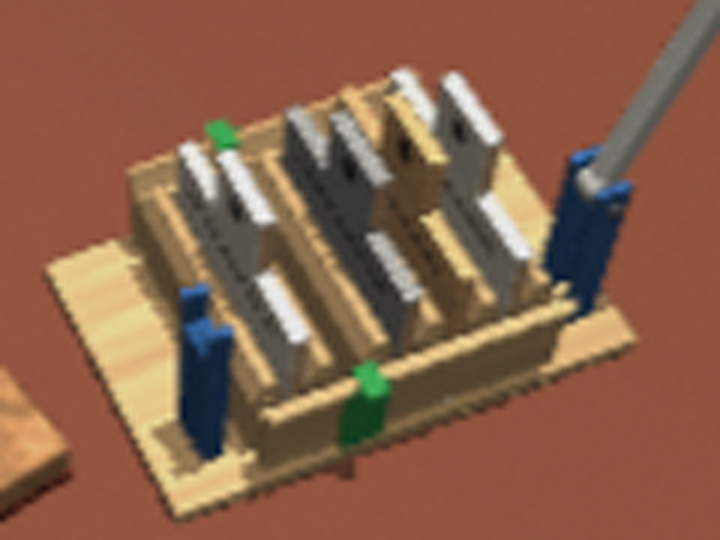

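View pics/s_stand.png

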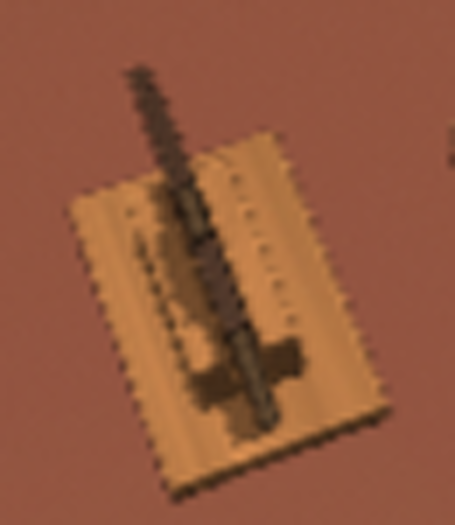

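```bash
cat > h.py <<'E'
import numpy as np, cv2, json
from scipy.optimize import least_squares
from workcell import manip
I={n:manip.camera_info(n) for n in("scene","top")}
def proj(n,X):
    i=I[n]; c=np.atleast_2d(X)@i["R"].T+i["t"]; p=c@i["camera_matrix"].T; return p[:,:2]/p[:,2:]
def W(pose,P):
    x,y,a=pose; P=np.atleast_2d(P).astype(float); c,s=np.cos(a),np.sin(a)
    return np.c_[x+c*P[:,0]-s*P[:,1], y+s*P[:,0]+c*P[:,1], P[:,2]]
def un(z,off,f): return (np.array(z)+.5)/f-.5+np.array(off)
def fit(obs,x0):
    # obs: list (cam, pts_obj, pix)
    f=lambda p: np.concatenate([(proj(n,W(p,P))-q).ravel() for n,P,q in obs])
    r=least_squares(f,x0,loss='soft_l1',x_scale=[.01,.01,.05]); return r.x,f(r.x).reshape(-1,2)
E
python3 - <<'E'
from h import *
np.set_printoptions(precision=4,suppress=True)
z=.012
rt=("top",np.array([[.09,.14,z],[.09,-.14,z],[-.09,-.14,z],[-.09,.14,z]]),un([(135,68),(720,157),(655,545),(62,450)],(110,165),6))
rs=("scene",np.array([[-.09,-.14,z],[.09,-.14,z],[.09,.14,z]]),un([(45,268),(178,514),(635,335)],(240,125),6))
st=("top",np.array([[.08,.05,z],[.08,-.05,z],[-.08,-.05,z],[-.08,.05,z]]),un([(107,65),(350,100),(303,497),(57,462)],(280,200),7))
ss=("scene",np.array([[-.08,-.05,z],[-.08,.05,z],[.08,.05,z],[.08,-.05,z]]),un([(70,200),(272,132),(390,403),(170,487)],(155,170),7))
for nm,a,b,x0 in(("rack",rt,rs,[.6,.2,-.15]),("stand",st,ss,[.5,-.2,-.15])):
    for o in([a],[b],[a,b]):
        x,r=fit(o,x0); print(nm,x,np.round(r,2).tolist())
E
```

```text
rack [ 0.5579  0.1285 -0.1602] [[-0.13, 0.15], [-0.08, 0.55], [0.31, -0.39], [-0.1, -0.26]]
rack [ 0.5555  0.1288 -0.1527] [[-0.45, -0.45], [0.07, 0.35], [0.35, -0.03]]
rack [ 0.5573  0.1285 -0.1592] [[-0.19, 0.4], [-0.12, 0.71], [0.33, -0.21], [-0.1, 0.02], [-0.18, -0.31], [0.03, 0.65], [0.64, 0.65]]
stand [ 0.4883 -0.2454 -0.1438] [[-0.21, -0.24], [0.35, -0.31], [0.27, 0.29], [-0.41, 0.23]]
stand [ 0.4868 -0.2438 -0.1578] [[-0.41, 0.03], [0.33, -0.8], [0.07, 0.17], [0.0, 0.32]]
stand [ 0.4878 -0.2447 -0.1497] [[-0.26, -0.14], [0.28, -0.0], [-0.14, 0.56], [-0.8, 0.28], [-0.71, 0.57], [-0.0, -0.47], [0.11, 0.39], [0.12, 0.78]]
```

```bash
cat >> h.py <<'E'
def box(x0,x1,y0,y1,z0,z1):
    v=[[x,y,z] for x in(x0,x1) for y in(y0,y1) for z in(z0,z1)]
    e=[(0,1),(2,3),(4,5),(6,7),(0,2),(1,3),(4,6),(5,7),(0,4),(1,5),(2,6),(3,7)]
    return np.array(v),e
def bboxes(zb=.012,y=0,x=0): return [box(x-.07,x+.07,y-.005,y+.005,zb,zb+.09),box(x-.025,x+.025,y-.005,y+.005,zb+.09,zb+.132)]
def overlay(im,n,items,crop,f,fn):
    x0,y0,x1,y1=crop
    o=cv2.resize(im[y0:y1,x0:x1],None,fx=f,fy=f,interpolation=cv2.INTER_CUBIC)
    for pose,bs,col in items:
        for v,e in bs:
            p=proj(n,W(pose,v)); p=(p-[x0,y0]+.5)*f-.5
            for a,b in e: cv2.line(o,tuple(int(round(c*8)) for c in p[a]),tuple(int(round(c*8)) for c in p[b]),col,1,cv2.LINE_AA,3)
    cv2.imwrite(fn,o)
E
python3 - <<'E'
from h import *
np.set_printoptions(precision=4,suppress=True)
b=("top",np.array([[.025,-.005,.144],[.025,.005,.144],[-.025,-.005,.144],[-.025,.005,.144],[.07,-.005,.102],[.07,.005,.102],[-.07,-.005,.102]]),
 un([(285,224),(250,220),(267,362),(237,360),(275,100),(245,98),(228,480)],(280,200),7))
x,r=fit([b],[.488,-.245,-.15]);print(x,r.round(2).tolist())
R=[.5573,.1285,-.1592];S=[.4878,-.2447,-.1497]
t=cv2.imread("pics/top0.png");s=cv2.imread("pics/scene0.png")
ri=(R,[box(-.09,.09,-.14,.14,0,.012)]+bboxes(y=-.064)+bboxes(y=.0),(255,0,255))
si=(S,[box(-.08,.08,-.05,.05,0,.012)],(255,0,255)); bi=(x,bboxes(),(0,255,255))
overlay(t,"top",[ri],(110,165,240,265),6,"pics/ot_rack.png")
overlay(t,"top",[si,bi],(280,200,340,280),7,"pics/ot_stand.png")
overlay(s,"scene",[ri],(240,125,360,215),6,"pics/os_rack.png")
overlay(s,"scene",[si,bi],(155,170,220,245),7,"pics/os_stand.png")
E
```

```text
[ 0.4884 -0.2433 -0.1394] [[-0.44, -0.32], [0.47, -0.3], [-0.27, 0.63], [-0.09, 0.35], [-0.1, -0.32], [0.3, -0.56], [0.15, 0.54]]
```

View pics/ot_rack.png

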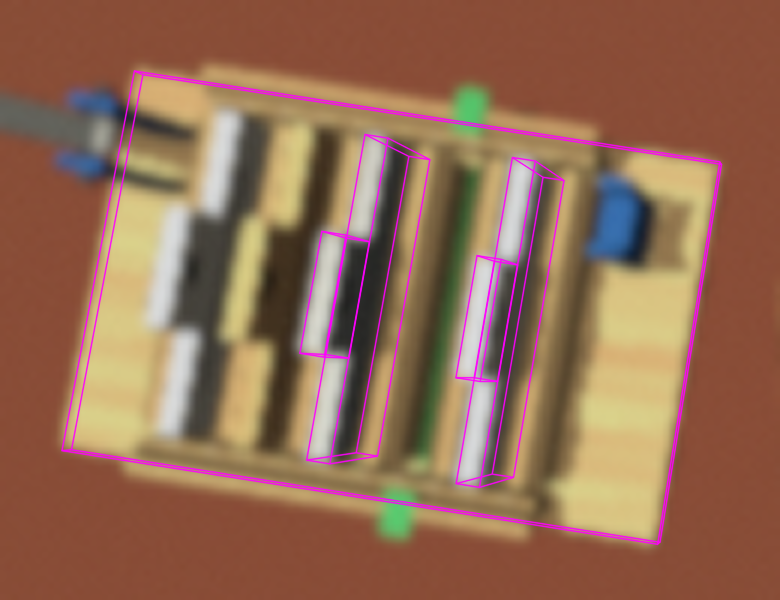

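View pics/ot_stand.png

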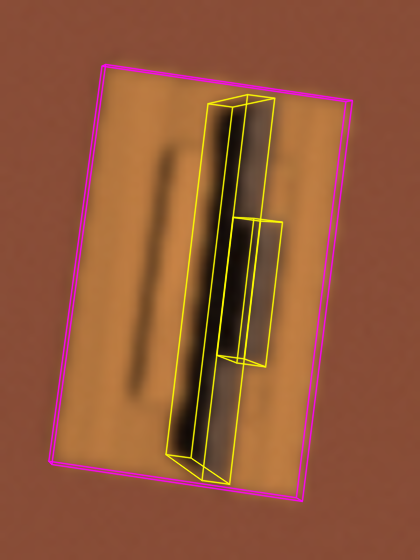

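View pics/os_rack.png

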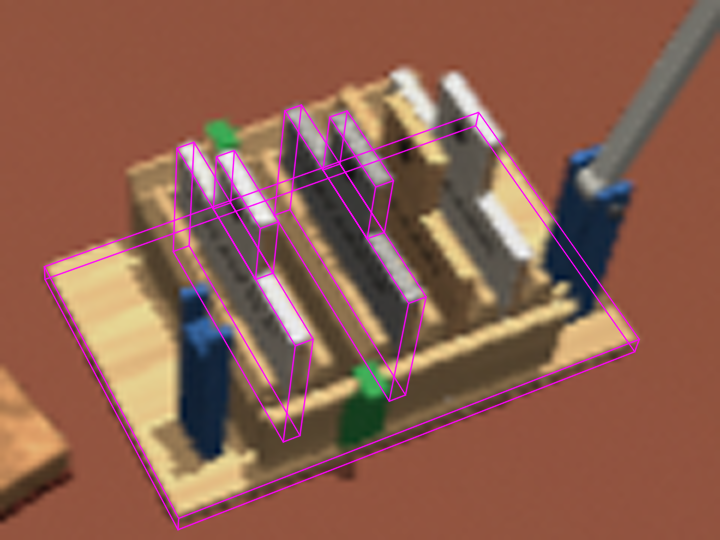

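View pics/os_stand.png

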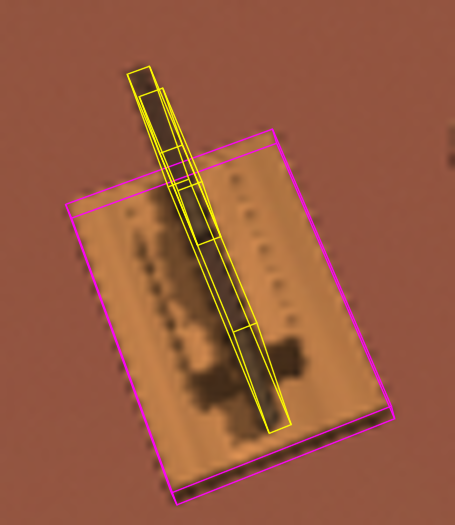

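```bash
cat >> h.py <<'E'
from scipy.spatial.transform import Rotation as Ro
def down(a):  # tool y along world angle a (rad), z down
    y=np.array([np.cos(a),np.sin(a),0]); z=np.array([0,0,-1.]); x=np.cross(y,z); return Ro.from_matrix(np.c_[x,y,z])
def plan(wps,dec=0):
    """wps: list (pos, Ro, nrows)"""
    o=manip.get_obs(); p=np.array(o["position"]); q=Ro.from_quat(o["ee_rot"]); rows=[]
    for P,Q,n in wps:
        p0,q0=p.copy(),q; rv=(q0.inv()*Q).as_rotvec()
        for k in range(1,n+1):
            tp=p0+(np.array(P)-p0)*k/n; tq=q0*Ro.from_rotvec(rv*k/n)
            d=np.round(q.inv().apply(tp-p)*1000,dec); r=np.round((q.inv()*tq).as_rotvec(degrees=True),1)
            rows.append([float(v) for v in np.r_[d,r]]); p=p+q.apply(d/1000); q=q*Ro.from_rotvec(r,degrees=True)
    print(rows); print("end",p.round(4))
def st(): 
    o=manip.get_obs(); q=Ro.from_quat(o["ee_rot"]); M=q.as_matrix()
    print("t",o["clock"],"pos",np.round(o["position"],4),"yawy",np.round(np.arctan2(M[1,1],M[0,1]),4),"z",M[:,2].round(4),"F",np.round(o["ft_force"],1),"M",np.round(o["torque"],2),"g",o["grip_width"],"j",np.round(o["joint_pos"],2))
RACK=[.5573,.1285,-.1592]; BOARD=[.4883,-.2440,-.147]; SLOT=W(RACK,[0,-.032,0])[0]
E
python3 - <<'E'
from h import *
print(SLOT, W(RACK,[[.05,.115,.112],[.05,.189,.33],[.05,-.115,.1]]))
st()
plan([([.42,.30,.25],down(.4),8),([.4883,-.244,.22],down(-.147),12)])
E
```

```text
[0.55222709 0.09690466 0.        ] [[0.62489848 0.23411934 0.112     ]
 [0.63662958 0.30718357 0.33      ]
 [0.58843696 0.00702782 0.1       ]]
t 0.1 pos [0.2523 0.5714 0.2306] yawy 1.1551 z [-5.0e-04 -1.2e-03 -1.0e+00] F [ 0.5 -0.5 -0.1] M [ 0.05  0.03 -0.06] g 1.0018452943450038 j [-1.18  0.33 -0.06  1.46  0.02  1.35 -0.09]
[[-33.0, -23.0, -2.0, -0.0, 0.0, 5.4], [-35.0, -19.0, -3.0, -0.0, 0.0, 5.4], [-36.0, -16.0, -2.0, -0.0, 0.0, 5.4], [-38.0, -13.0, -3.0, -0.0, 0.0, 5.4], [-39.0, -8.0, -2.0, -0.0, 0.0, 5.4], [-40.0, -6.0, -2.0, -0.0, 0.0, 5.4], [-39.0, -1.0, -3.0, -0.0, 0.0, 5.5], [-40.0, 2.0, -2.0, -0.1, 0.1, 5.4], [-44.0, -12.0, 2.0, 0.0, -0.0, 2.6], [-45.0, -11.0, 3.0, 0.0, -0.0, 2.6], [-44.0, -8.0, 2.0, 0.0, -0.0, 2.6], [-46.0, -6.0, 3.0, 0.0, -0.0, 2.6], [-45.0, -5.0, 2.0, 0.0, -0.0, 2.6], [-46.0, -2.0, 3.0, 0.0, -0.0, 2.7], [-46.0, 0.0, 2.0, 0.0, -0.0, 2.6], [-45.0, 2.0, 3.0, 0.0, -0.0, 2.6], [-46.0, 5.0, 2.0, 0.0, -0.0, 2.6], [-45.0, 6.0, 2.0, 0.0, -0.1, 2.6], [-45.0, 8.0, 3.0, 0.0, 0.0, 2.6], [-44.0, 10.0, 2.0, 0.0, 0.0, 2.6]]
end [ 0.488  -0.2436  0.2204]
```

Emit:
step_arm:
  motion:
    - [-33,-23,-2,0,0,5.4]
    - [-35,-19,-3,0,0,5.4]
    - [-36,-16,-2,0,0,5.4]
    - [-38,-13,-3,0,0,5.4]
  jaw: 85
  force: 40

```text
clock: 0.6
position: [0.3344, 0.433, 0.2382]
ee_rot: [0.388, 0.921, -0.003, -0.001]
ft_force: [1.0, -0.1, -0.2]
grip_width: 0.996
```

```bash
python3 -c "
from h import *
st()
plan([([.42,.30,.25],down(.4),4),([.4883,-.244,.22],down(-.147),12)])"
```

```text
t 0.6 pos [0.3344 0.433  0.2382] yawy 0.773 z [-0.0037 -0.0043 -1.    ] F [ 1.  -0.1 -0.2] M [ 0.04 -0.    0.01] g 0.9957487995390517 j [-1.04  0.16  0.05  1.66 -0.01  1.33 -0.22]
[[-39.0, -8.0, -3.0, -0.1, 0.0, 5.3], [-39.0, -4.0, -3.0, -0.1, 0.0, 5.4], [-40.0, -1.0, -3.0, -0.0, 0.1, 5.3], [-39.0, 3.0, -3.0, -0.1, -0.0, 5.4], [-44.0, -12.0, 3.0, -0.0, -0.0, 2.6], [-44.0, -11.0, 2.0, -0.0, -0.0, 2.6], [-45.0, -8.0, 3.0, -0.0, -0.0, 2.6], [-46.0, -6.0, 2.0, -0.0, -0.0, 2.6], [-45.0, -5.0, 3.0, -0.0, -0.0, 2.6], [-46.0, -2.0, 2.0, -0.0, -0.0, 2.7], [-45.0, 0.0, 3.0, -0.0, -0.0, 2.6], [-46.0, 2.0, 2.0, -0.0, -0.0, 2.6], [-46.0, 4.0, 3.0, -0.0, -0.0, 2.6], [-45.0, 7.0, 2.0, -0.0, -0.0, 2.6], [-45.0, 8.0, 3.0, -0.0, -0.0, 2.6], [-44.0, 10.0, 2.0, -0.0, -0.0, 2.6]]
end [ 0.4882 -0.2438  0.2202]
```

Emit:
step_arm:
  motion:
    - [-39,-8,-3,0,0,5.3]
    - [-39,-4,-3,0,0,5.4]
    - [-40,-1,-3,0,0.1,5.3]
    - [-39,3,-3,-0.1,0,5.4]
    - [-44,-12,3,0,0,2.6]
    - [-44,-11,2,0,0,2.6]
    - [-45,-8,3,0,0,2.6]
    - [-46,-6,2,0,0,2.6]
    - [-45,-5,3,0,0,2.6]
    - [-46,-2,2,0,0,2.7]
    - [-45,0,3,0,0,2.6]
    - [-46,2,2,0,0,2.6]
    - [-46,4,3,0,0,2.6]
    - [-45,7,2,0,0,2.6]
    - [-45,8,3,0,0,2.6]

```text
clock: 2.48
position: [0.4719, -0.2226, 0.2207]
ee_rot: [0.752, 0.659, -0.003, -0.001]
ft_force: [0.7, 1.3, -0.1]
grip_width: 0.994
```

```bash
python3 -c "
from h import *
st()
plan([([.4883,-.244,.22],down(-.147),4)],1)"
```

```text
t 2.475 pos [ 0.4719 -0.2226  0.2207] yawy -0.1313 z [-0.0054 -0.0023 -1.    ] F [ 0.7  1.3 -0.1] M [-0.03 -0.03  0.03] g 0.9935839958117824 j [-0.35  0.12  0.76  1.78 -0.08  1.28  0.3 ]
[[-4.8, 4.8, 0.2, -0.1, 0.0, 0.2], [-4.7, 4.7, 0.2, -0.0, 0.1, 0.3], [-4.8, 4.8, 0.1, -0.1, 0.0, 0.2], [-4.7, 4.9, 0.2, -0.1, 0.1, 0.2]]
end [ 0.4883 -0.244   0.22  ]
```

Emit:
step_arm:
  motion:
    - [-5,5,0,-0.1,0.1,0.3]
    - [-5,5,0,-0.1,0.1,0.3]
    - [-5,5,0,-0.1,0,0.3]
    - [-4,4,0,0,0.1,0.1]
    - [-1,1,0,0,0,0]
    - [0,0,0,0,0,0]

```text
clock: 3.22
position: [0.4894, -0.2465, 0.2199]
ee_rot: [0.758, 0.652, 0.0, -0.001]
ft_force: [0.3, -0.1, 0.3]
grip_width: 0.998
```

```bash
python3 -c "
from h import *
st()
cv2.imwrite('pics/top1.png',cv2.resize(manip.camera('top')[160:310,230:430],None,fx=4,fy=4,interpolation=2))
cv2.imwrite('pics/scene1.png',cv2.resize(manip.camera('scene')[110:260,100:300],None,fx=4,fy=4,interpolation=2))
plan([([.4883,-.244,.110],down(-.147),6)],1)"
```

```text
t 3.225 pos [ 0.4894 -0.2465  0.2199] yawy -0.1504 z [-0.001   0.0025 -1.    ] F [ 0.3 -0.1  0.3] M [0.04 0.02 0.06] g 0.9976707831257058 j [-0.29  0.2   0.78  1.72 -0.15  1.29  0.36]
[[0.3, -0.2, 18.3, -0.0, -0.0, -0.0], [0.4, -0.2, 18.3, -0.0, -0.0, -0.1], [0.3, -0.2, 18.3, -0.0, -0.1, 0.0], [0.4, -0.2, 18.4, -0.1, 0.0, -0.0], [0.4, -0.3, 18.3, 0.0, -0.0, -0.1], [0.3, -0.2, 18.3, 0.0, -0.0, 0.0]]
end [ 0.4883 -0.244   0.11  ]
```

View pics/scene1.png

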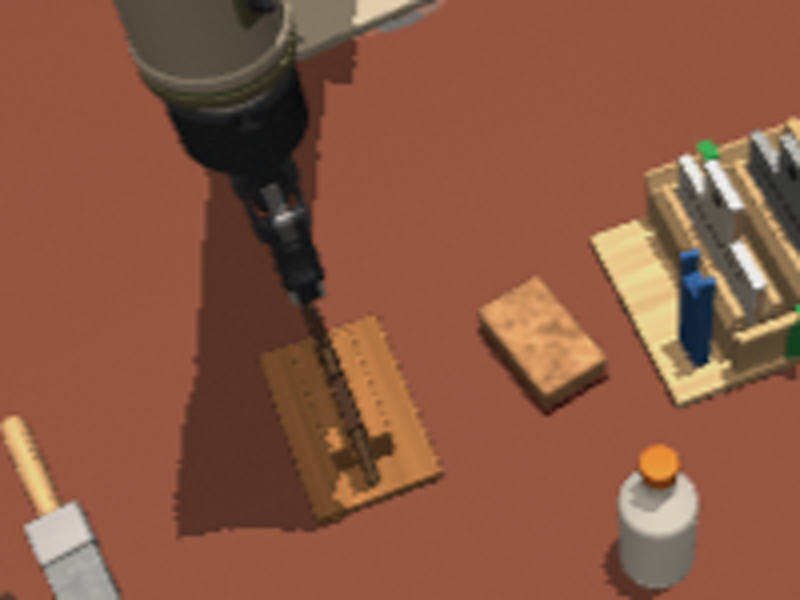

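View pics/top1.png

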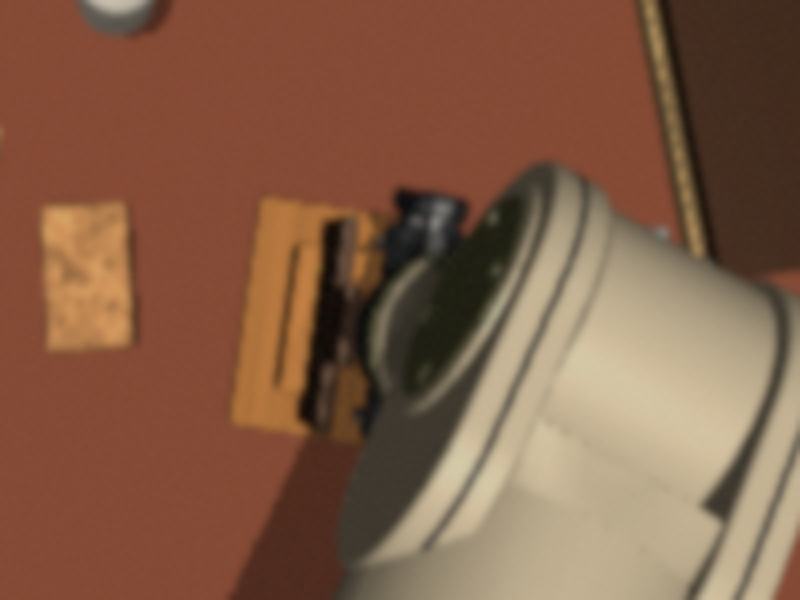

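The scene picture shows the open fingers directly in line above the board tab (tab about 310,305 zoomed). The top picture shows the arm mostly hiding it, with nothing disturbed. Descending.

Emit:
step_arm:
  motion:
    - [0.5,-0.2,20,0,0,0]
    - [0.5,-0.2,20,0,0,0]
    - [0.5,-0.2,20,0,0,0]
    - [0.4,-0.2,20,0,0,0]
    - [0.4,-0.3,20,0,0,0]

```text
clock: 3.95
position: [0.4898, -0.2429, 0.119]
ee_rot: [0.758, 0.653, 0.002, 0.0]
ft_force: [-0.3, -0.1, -0.7]
grip_width: 0.995
```

```bash
python3 -c "
from h import *
st()
plan([([.4883,-.244,.109],down(-.147),1)],1)"
```

```text
t 3.95 pos [ 0.4898 -0.2429  0.119 ] yawy -0.1488 z [ 0.0035  0.0029 -1.    ] F [-0.3 -0.1 -0.7] M [ 0.01 -0.01  0.  ] g 0.9953521058229873 j [-0.25  0.3   0.74  1.84 -0.24  1.08  0.43]
[[-1.3, -1.3, 10.0, 0.2, -0.2, -0.1]]
end [ 0.4883 -0.244   0.109 ]
```

Emit:
step_arm:
  motion:
    - [-1,-1,9,0.2,-0.2,0]
    - [0,0,1,0,0,0]

```text
clock: 4.2
position: [0.488, -0.2432, 0.108]
ee_rot: [0.758, 0.653, -0.001, -0.001]
ft_force: [0.4, -0.9, 1.4]
grip_width: 0.994
```

Emit:
step_arm:
  motion:
    - [0,0,0,0,0,0]
    - [0,0,0,0,0,0]
    - [0,0,0,0,0,0]
    - [0,0,0,0,0,0]
    - [0,0,0,0,0,0]
    - [0,0,0,0,0,0]
  jaw: 20
  force: 50

```text
clock: 4.95
position: [0.489, -0.2436, 0.1098]
ee_rot: [0.758, 0.653, 0.0, 0.0]
ft_force: [0.3, 0.2, -0.9]
grip_width: 0.578
```

```bash
python3 -c "
from h import *
st()"
```

```text
t 4.95 pos [ 0.489  -0.2436  0.1098] yawy -0.1484 z [ 3.e-04 -1.e-04 -1.e+00] F [ 0.3  0.2 -0.9] M [-0.    0.04 -0.07] g 0.5778827678629781 j [-0.25  0.32  0.74  1.85 -0.24  1.07  0.43]
```

Emit:
step_arm:
  motion:
    - [0,0,-10,0,0,0]
    - [0,0,-15,0,0,0]
    - [0,0,-20,0,0,0]
    - [0,0,-25,0,0,0]
    - [0,0,-25,0,0,0]
    - [0,0,-25,0,0,0]
    - [0,0,-25,0,0,0]
    - [0,0,-20,0,0,0]
    - [0,0,-10,0,0,0]
    - [0,0,0,0,0,0]

```text
clock: 6.2
position: [0.4884, -0.2451, 0.2994]
ee_rot: [0.758, 0.652, 0.002, 0.003]
ft_force: [-1.7, -0.2, -1.4]
grip_width: 0.572
```

```bash
python3 -c "
from h import *
st()
cv2.imwrite('pics/scene2.png',cv2.resize(manip.camera('scene')[110:260,100:300],None,fx=4,fy=4,interpolation=2))
plan([([SLOT[0],SLOT[1],.285],down(RACK[2]),12)],0)"
```

```text
t 6.2 pos [ 0.4884 -0.2451  0.2994] yawy -0.1511 z [ 0.0069 -0.0013 -1.    ] F [-1.7 -0.2 -1.4] M [-0.02  0.02  0.03] g 0.5716013895756116 j [-0.32  0.14  0.79  1.6  -0.1   1.44  0.32]
[[29.0, 1.0, 1.0, 0.0, 0.0, 0.0], [29.0, 1.0, 1.0, 0.1, 0.0, 0.1], [29.0, 1.0, 1.0, -0.0, 0.0, 0.0], [29.0, 1.0, 2.0, 0.0, 0.0, 0.1], [29.0, 1.0, 1.0, 0.1, 0.0, -0.0], [29.0, 1.0, 1.0, -0.0, 0.0, 0.0], [29.0, 0.0, 1.0, 0.0, 0.0, 0.1], [29.0, 1.0, 1.0, 0.0, 0.0, 0.0], [29.0, 1.0, 1.0, 0.1, 0.0, 0.1], [29.0, 1.0, 2.0, 0.0, 0.0, -0.0], [29.0, 1.0, 1.0, 0.0, 0.0, 0.0], [29.0, 0.0, 1.0, 0.1, 0.0, 0.1]]
end [0.5518 0.0973 0.2849]
```

View pics/scene2.png

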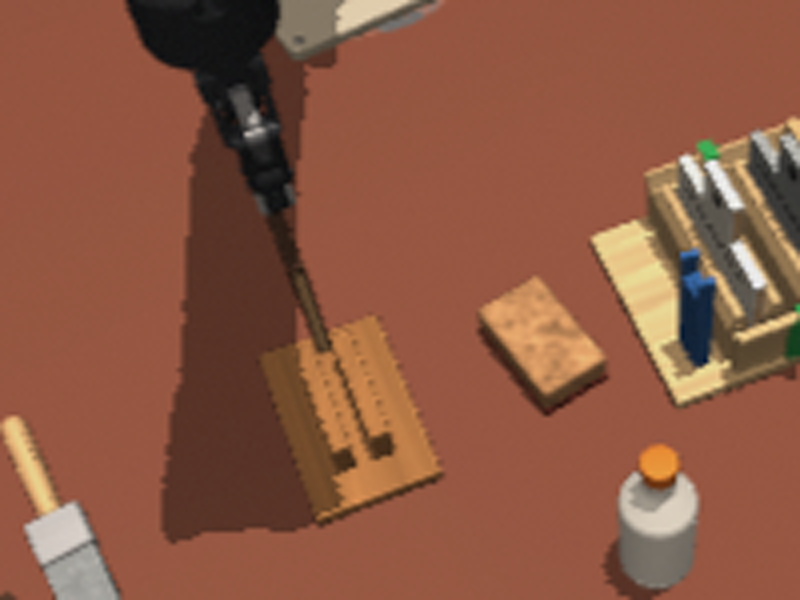

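Board is lifted clear and hangs in line with the fingers, at about (300,290) zoomed. Next I carry it over the rack.

Emit:
step_arm:
  motion:
    - [12,0,0,0,0.2,0]
    - [25,1,1,0,0,0]
    - [30,1,1,0,0,0.1]
    - [30,1,1,0,0,0]
    - [30,1,1,0,0,0]
    - [30,1,1,0,0,0.1]
    - [30,1,1,0,0,0]
    - [30,1,1,0,0,0]
    - [30,1,1,0,0,0.1]
    - [30,1,1,0,0,0]
    - [30,0,1,0,0,0]
    - [25,0,1,0,0,0.1]
    - [12,0,1,0,0,0]
    - [0,0,0,0,0,0]

```text
clock: 8.0
position: [0.5446, 0.1155, 0.2766]
ee_rot: [0.759, 0.651, -0.004, -0.004]
ft_force: [-0.2, -0.4, -1.2]
grip_width: 0.576
```

```bash
python3 -c "
from h import *
st()
plan([([SLOT[0],SLOT[1],.280],down(RACK[2]),2)],1)"
```

```text
t 8.0 pos [0.5446 0.1155 0.2766] yawy -0.1522 z [-0.0115  0.0019 -0.9999] F [-0.2 -0.4 -1.2] M [ 0.02  0.01 -0.04] g 0.575527983827674 j [-0.73  0.17  0.5   1.59 -0.09  1.41 -0.37]
[[-8.6, 5.1, -1.8, -0.3, -0.0, 0.2], [-8.6, 5.2, -1.7, -0.4, -0.0, 0.2]]
end [0.5522 0.0969 0.28  ]
```

Emit:
step_arm:
  motion:
    - [-7,4,-1,-0.3,0,0.2]
    - [-8,4,-1,-0.3,0,0.2]
    - [-3,2,-1,-0.1,0,0]
    - [0,0,0,0,0,0]
    - [0,0,0,0,0,0]

```text
clock: 8.62
position: [0.5523, 0.0906, 0.2802]
ee_rot: [0.763, 0.646, 0.001, 0.001]
ft_force: [-0.7, 0.5, -0.6]
grip_width: 0.575
```

```bash
cat > chk.py <<'E'
from h import *
import sys
st(); o=manip.get_obs(); M=Ro.from_quat(o["ee_rot"]).as_matrix()
p=np.array(o["position"]); tag=sys.argv[1]
pose=[p[0],p[1],np.arctan2(M[1,1],M[0,1])]
it=[(pose,bboxes(p[2]-.0978),(0,255,255)),(RACK,[box(-.075,.075,-.039,-.025,.012,.058)],(255,0,255))]
overlay(manip.camera("top"),"top",it,(110,150,250,265),5,f"pics/ct{tag}.png")
overlay(manip.camera("scene"),"scene",it,(230,80,360,215),4,f"pics/cs{tag}.png")
plan([([SLOT[0],SLOT[1],p[2]],down(RACK[2]),1)],1)
E
python3 chk.py 3
```

```text
t 8.625 pos [0.5523 0.0906 0.2802] yawy -0.1655 z [ 2.2e-03 -5.0e-04 -1.0e+00] F [-0.7  0.5 -0.6] M [ 0.04 -0.02  0.  ] g 0.5753178380802642 j [-0.7   0.17  0.52  1.59 -0.08  1.41 -0.34]
[[6.0, -1.1, -0.1, 0.1, 0.0, -0.3]]
end [0.5522 0.0969 0.2803]
```

View pics/cs3.png

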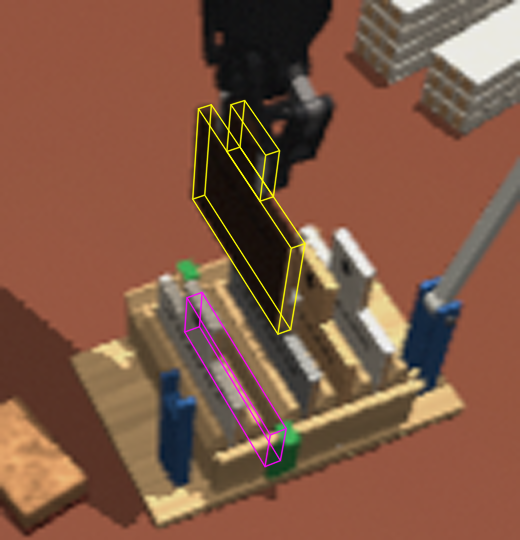

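View pics/ct3.png

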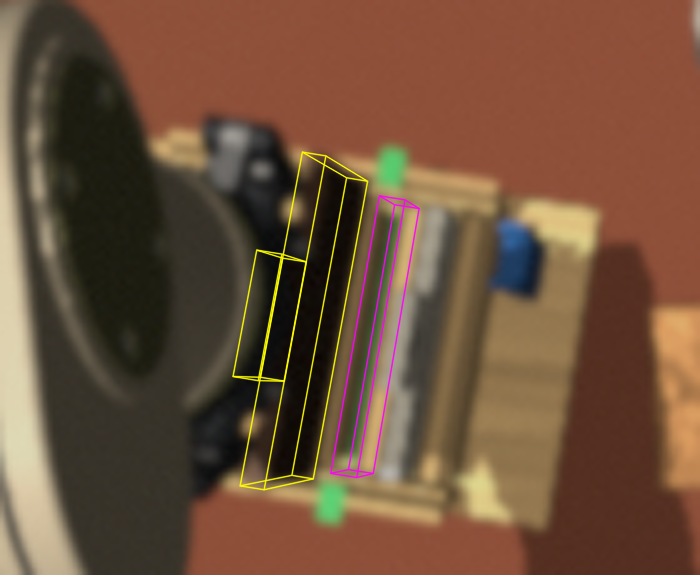

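Both overlays match the held board to about a pixel, so the pose model holds. TCP is 6 mm off across the slot; I correct that and then lower.

Emit:
step_arm:
  motion:
    - [4,-0.5,0,0,0,-0.2]
    - [1,0,0,0,0,0]
    - [0,0,0,0,0,0]

```text
clock: 9.1
position: [0.5525, 0.0969, 0.28]
ee_rot: [0.761, 0.648, 0.001, 0.001]
ft_force: [-0.1, -0.8, -0.8]
grip_width: 0.574
```

```bash
python3 -c "
from h import *
st()
plan([([SLOT[0],SLOT[1],.28],down(RACK[2]),1)],1)"
```

```text
t 9.1 pos [0.5525 0.0969 0.28  ] yawy -0.1601 z [ 1.9e-03 -6.0e-04 -1.0e+00] F [-0.1 -0.8 -0.8] M [0.04 0.01 0.05] g 0.5738298949260315 j [-0.71  0.17  0.52  1.59 -0.08  1.41 -0.34]
[[-0.1, -0.3, 0.0, 0.1, 0.0, -0.1]]
end [0.5522 0.0969 0.28  ]
```

Emit:
step_arm:
  motion:
    - [0,0,10,0.1,0,0]
    - [0,0,15,0,0,0]
    - [0,0,15,0,0,0]
    - [0,0,15,0,0,0]
    - [0,0,15,0,0,0]
    - [0,0,15,0,0,0]
    - [0,0,10,0,0,0]
    - [0,0,0,0,0,0]

```text
clock: 10.1
position: [0.5515, 0.0965, 0.1765]
ee_rot: [0.761, 0.648, -0.001, -0.0]
ft_force: [-0.2, 0.3, -1.1]
grip_width: 0.575
```

```bash
python3 chk.py 4
```

```text
t 10.1 pos [0.5515 0.0965 0.1765] yawy -0.1603 z [-0.0027 -0.0015 -1.    ] F [-0.2  0.3 -1.1] M [-0.04  0.01  0.  ] g 0.5751160159688209 j [-0.69  0.24  0.5   1.73 -0.12  1.2  -0.31]
[[0.4, 0.2, 1.1, -0.1, 0.1, -0.1]]
end [0.5523 0.0969 0.1765]
```

View pics/cs4.png

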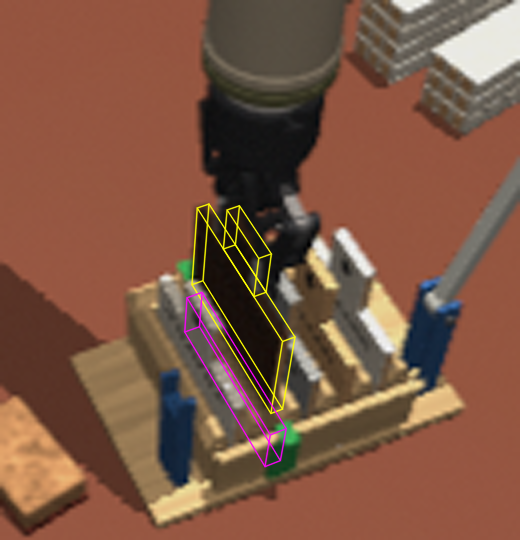

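View pics/ct4.png

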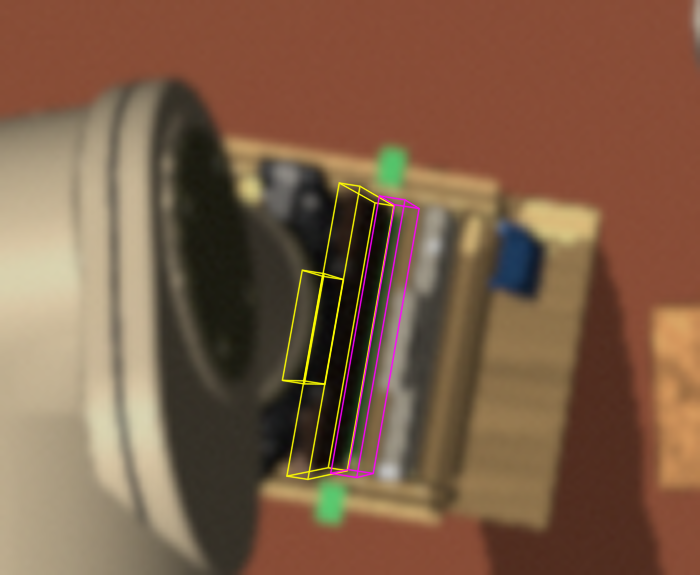

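Overlay still on the board, poised over the green slot. Lowering into it while watching force.

Emit:
step_arm:
  motion:
    - [0.3,0.2,8,-0.1,0.1,0]
    - [0.2,0.1,8,0,0,0]
    - [0,0,8,0,0,0]
    - [0,0,8,0,0,0]
    - [0,0,6,0,0,0]

```text
clock: 10.82
position: [0.5532, 0.0974, 0.1382]
ee_rot: [0.761, 0.648, 0.002, 0.0]
ft_force: [0.6, -0.1, -0.1]
grip_width: 0.574
```

```bash
python3 chk.py 5
```

```text
t 10.825 pos [0.5532 0.0974 0.1382] yawy -0.1601 z [ 0.003   0.0016 -1.    ] F [ 0.6 -0.1 -0.1] M [ 0.02 -0.   -0.04] g 0.5739158477000297 j [-0.68  0.28  0.5   1.78 -0.15  1.12 -0.29]
[[-0.6, -0.6, -0.2, 0.1, -0.1, -0.1]]
end [0.5522 0.0969 0.1382]
```

Emit:
step_arm:
  motion:
    - [-0.4,-0.4,6,0.1,-0.1,0]
    - [0,0,6,0,0,0]
    - [0,0,5,0,0,0]
    - [0,0,4,0,0,0]
    - [0,0,2,0,0,0]

```text
clock: 11.55
position: [0.5529, 0.0974, 0.114]
ee_rot: [0.761, 0.648, 0.001, 0.0]
ft_force: [0.2, -0.3, -0.7]
grip_width: 0.575
```

```bash
python3 chk.py 6
```

```text
t 11.55 pos [0.5529 0.0974 0.114 ] yawy -0.1598 z [ 1.2e-03  4.0e-04 -1.0e+00] F [ 0.2 -0.3 -0.7] M [ 0.14  0.01 -0.01] g 0.575424683703172 j [-0.67  0.31  0.49  1.8  -0.16  1.08 -0.28]
[[-0.6, -0.5, 0.0, 0.1, -0.0, -0.0]]
end [0.5522 0.0969 0.114 ]
```

View pics/cs6.png

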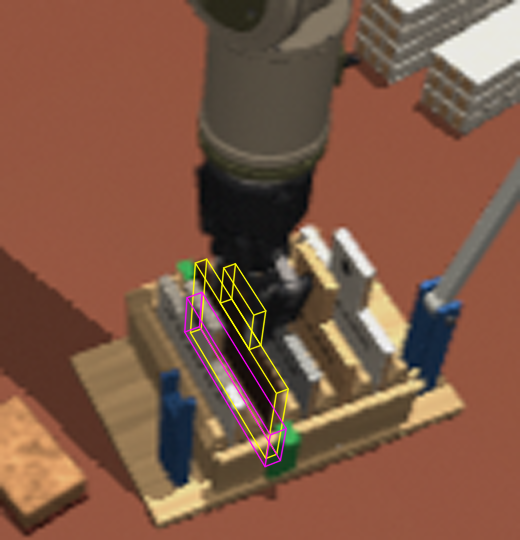

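Emit:
step_arm:
  motion:
    - [-0.5,0,2,0,0,0]
    - [0,0,1.5,0,0,0]
    - [0,0,1.5,0,0,0]
    - [0,0,0,0,0,0]

```text
clock: 12.15
position: [0.5532, 0.0972, 0.1093]
ee_rot: [0.761, 0.649, 0.001, 0.0]
ft_force: [0.1, 0.8, -0.1]
grip_width: 0.576
```

```bash
python3 -c "
from h import *
st()"
```

```text
t 12.15 pos [0.5532 0.0972 0.1093] yawy -0.1595 z [ 0.0022  0.001  -1.    ] F [ 0.1  0.8 -0.1] M [0.23 0.06 0.04] g 0.5756528947333325 j [-0.67  0.31  0.49  1.8  -0.17  1.07 -0.28]
```

Emit:
step_arm:
  motion:
    - [0,0,1.5,0,0,0]
    - [0,0,1,0,0,0]

```text
clock: 12.4
position: [0.5533, 0.0976, 0.1092]
ee_rot: [0.761, 0.648, 0.002, -0.0]
ft_force: [-6.0, -0.4, 9.7]
grip_width: 0.574
```

Emit:
step_arm:
  motion:
    - [0,0,1.5,0,0,0]
    - [0,0,0,0,0,0]

```text
clock: 12.65
position: [0.5534, 0.0975, 0.1095]
ee_rot: [0.761, 0.648, 0.002, -0.001]
ft_force: [-0.5, 1.0, -0.2]
grip_width: 0.578
```

```bash
python3 -c "
from h import *
st()"
```

```text
t 12.65 pos [0.5534 0.0975 0.1095] yawy -0.1601 z [ 0.0023  0.0036 -1.    ] F [-0.5  1.  -0.2] M [-0.02  0.01  0.02] g 0.5775690267851298 j [-0.67  0.31  0.49  1.8  -0.17  1.07 -0.28]
```

Pushing down stops at TCP z 0.109 with about 10 N upward, so the board is on the floor. Releasing.

Emit:
step_arm:
  motion:
    - [0,0,0,0,0,0]
    - [0,0,0,0,0,0]
    - [0,0,0,0,0,0]
    - [0,0,0,0,0,0]
  jaw: 75

```text
clock: 13.15
position: [0.5533, 0.097, 0.1091]
ee_rot: [0.762, 0.648, 0.002, -0.0]
ft_force: [1.1, -0.5, 1.0]
grip_width: 0.874
```

Emit:
step_arm:
  motion:
    - [0,0,-10,0,0,0]
    - [0,0,-20,0,0,0]
    - [0,0,-25,0,0,0]
    - [0,0,-30,0,0,0]
    - [0,0,-35,0,0,0]
    - [0,0,-40,0,0,0]
    - [0,0,-40,0,0,0]
    - [0,0,-40,0,0,0]
    - [0,0,-20,0,0,0]

```text
clock: 14.28
position: [0.5515, 0.0951, 0.382]
ee_rot: [0.762, 0.648, 0.002, -0.0]
ft_force: [0.7, 0.5, 0.0]
grip_width: 0.875
```

```bash
python3 - <<'E'
from h import *
st()
it=[(RACK,bboxes(y=-.032),(0,255,255))]
for n,c,f in(("top",(110,150,250,265),5),("scene",(230,100,360,215),5)):
    im=manip.camera(n); cv2.imwrite(f"pics/{n}7.png",im)
    overlay(im,n,it,c,f,f"pics/o{n}7.png")
    cv2.imwrite(f"pics/r{n}7.png",cv2.resize(im[c[1]:c[3],c[0]:c[2]],None,fx=f,fy=f,interpolation=2))
E
```

```text
t 14.275 pos [0.5515 0.0951 0.382 ] yawy -0.162 z [ 0.0034  0.0029 -1.    ] F [0.7 0.5 0. ] M [ 0.01 -0.03 -0.03] g 0.8754387638880217 j [-0.71  0.15  0.53  1.4  -0.08  1.61 -0.35]
```

View pics/otop7.png

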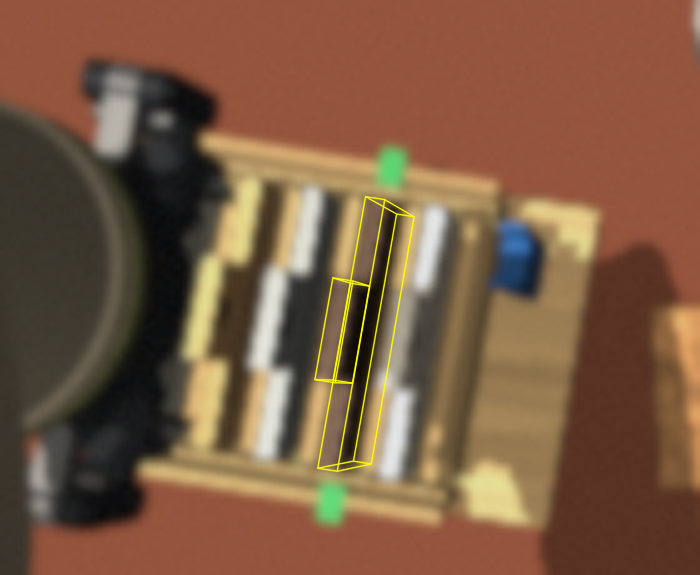

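View pics/oscene7.png

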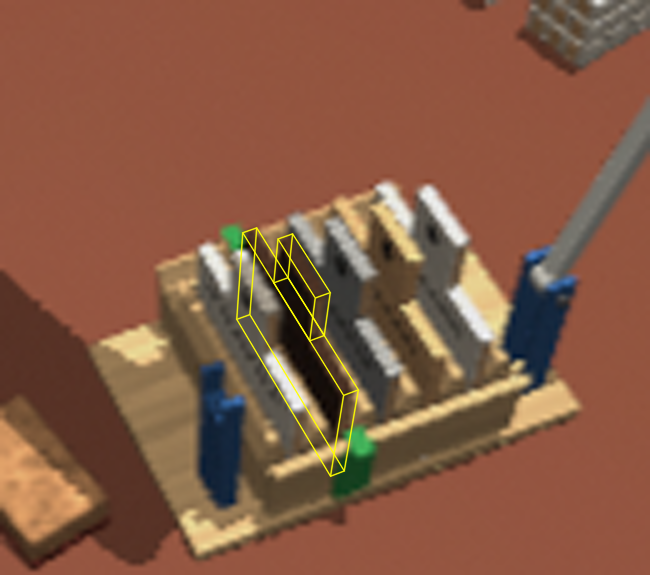

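View pics/scene7.png

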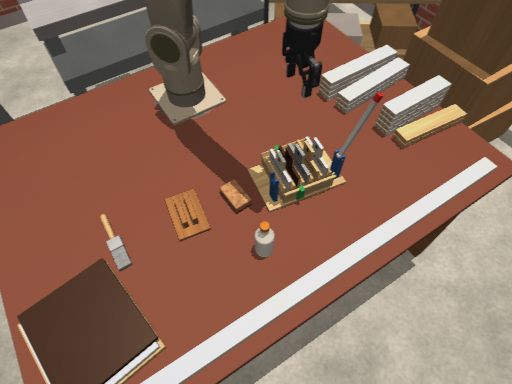

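Board sits at the predicted seated outline in both views (dark board in the slot by the green tags, bystanders unmoved). Next is the latch: close the fingers and fly over the bar's tip to its far (+y) side.

```bash
python3 - <<'E'
from h import *
A=W(RACK,[.05,.24,.39])[0];print(A)
plan([([A[0],A[1],.40],down(RACK[2]),8)],0)
E
```

```text
[0.64471453 0.35753864 0.39      ]
[[34.0, 6.0, -2.0, 0.0, -0.0, -0.0], [35.0, 6.0, -2.0, 0.1, -0.1, -0.0], [34.0, 6.0, -2.0, -0.0, 0.0, -0.1], [34.0, 7.0, -2.0, 0.0, -0.0, 0.0], [34.0, 6.0, -3.0, 0.0, -0.0, -0.0], [34.0, 6.0, -2.0, 0.1, -0.1, -0.0], [35.0, 6.0, -2.0, 0.0, -0.0, -0.0], [34.0, 7.0, -2.0, 0.0, -0.0, -0.1]]
end [0.6451 0.3575 0.3997]
```

Emit:
step_arm:
  motion:
    - [0,0,-20,0,0,0]
    - [34,6,-5,0,0,0]
    - [35,6,0,0.1,-0.1,0]
    - [34,6,0,0,0,0]
    - [34,7,0,0,0,0]
    - [34,6,0,0,0,0]
    - [34,6,0,0,0,0]
    - [35,6,0,0,0,0]
    - [30,6,0,0,0,0]
    - [0,0,0,0,0,0]
  jaw: 0

```text
clock: 15.62
position: [0.6455, 0.359, 0.4007]
ee_rot: [0.764, 0.646, -0.003, -0.001]
ft_force: [-0.2, -0.3, -0.2]
grip_width: -0.002
```

```bash
python3 - <<'E'
from h import *
st()
A=W(RACK,[.05,.235,.39])[0]
plan([([A[0],A[1],.40],down(RACK[2]),1),([A[0],A[1],.295],down(RACK[2]),5)],1)
cv2.imwrite("pics/scene8.png",cv2.resize(manip.camera("scene")[20:200,240:440],None,fx=3,fy=3,interpolation=2))
E
```

```text
t 15.625 pos [0.6455 0.359  0.4007] yawy -0.1668 z [-0.0057 -0.0019 -1.    ] F [-0.2 -0.3 -0.2] M [-0.01 -0.    0.04] g -0.002000179923231025 j [-0.76  0.65  0.45  0.7  -0.28  1.83 -0.63]
[[-6.6, -0.5, 0.8, -0.3, 0.2, -0.4], [-0.0, 0.0, 21.0, -0.0, -0.0, -0.0], [-0.0, 0.0, 21.0, -0.0, -0.0, -0.0], [-0.0, 0.0, 21.0, -0.0, -0.0, -0.0], [-0.0, 0.0, 21.0, -0.0, -0.0, -0.0], [-0.1, 0.0, 21.0, -0.0, -0.0, -0.0]]
end [0.6439 0.3526 0.295 ]
```

View pics/scene8.png

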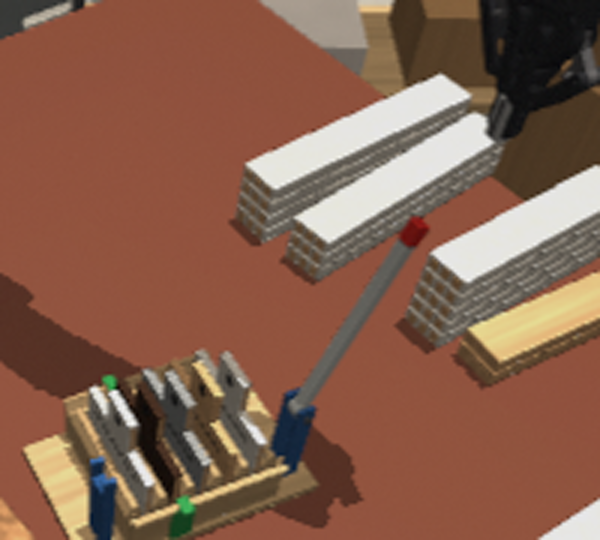

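```bash
python3 - <<'E'
from h import *
a=1.9;print(proj("scene",W(RACK,[[.05,.115-.22*np.cos(a),.112+.22*np.sin(a)]])), proj("top",W(RACK,[[.05,.115-.22*np.cos(a),.112+.22*np.sin(a)]])))
E
```

```text
[[377.54316149  96.99342842]] [[ 51.82657486 170.07512049]]
```

Emit:
step_arm:
  motion:
    - [0,0,21,-0.3,0.2,-0.3]
    - [0,0,21,0,0,0]
    - [0,0,21,0,0,0]
    - [0,0,21,0,0,0]
    - [0,0,18,0,0,0]
    - [0,0,0,0,0,0]

```text
clock: 16.42
position: [0.6456, 0.3488, 0.2988]
ee_rot: [0.765, 0.644, 0.001, 0.001]
ft_force: [1.1, 0.9, 0.6]
grip_width: -0.001
```

```bash
python3 - <<'E'
from h import *
st()
B=W(RACK,[.05,.08,.39])[0]
plan([([B[0],B[1],.295],down(RACK[2]),12)],1)
E
```

```text
t 16.425 pos [0.6456 0.3488 0.2988] yawy -0.1711 z [ 3.7e-03 -8.0e-04 -1.0e+00] F [1.1 0.9 0.6] M [-0.06  0.03  0.02] g -0.0008912382444778619 j [-0.81  0.59  0.45  1.01 -0.24  1.58 -0.6 ]
[[-12.6, -0.0, 0.3, 0.0, 0.0, -0.1], [-12.7, -0.1, 0.3, 0.0, 0.0, -0.0], [-12.6, -0.1, 0.4, 0.1, 0.0, -0.1], [-12.6, -0.0, 0.3, -0.0, 0.0, -0.0], [-12.6, -0.1, 0.3, -0.0, 0.0, -0.1], [-12.7, -0.1, 0.3, 0.0, 0.0, -0.0], [-12.6, -0.1, 0.3, 0.0, 0.0, -0.1], [-12.6, -0.2, 0.3, 0.0, 0.0, -0.1], [-12.7, -0.1, 0.4, 0.1, 0.0, -0.0], [-12.6, -0.2, 0.3, -0.0, 0.0, -0.1], [-12.6, -0.1, 0.3, -0.0, 0.0, -0.0], [-12.6, -0.2, 0.3, 0.0, 0.0, -0.1]]
end [0.6193 0.1996 0.295 ]
```

Tip prediction agrees with the picture to half a pixel: (378,97) seen, (377.5,97.0) predicted. Pushing the bar gently.

Emit:
step_arm:
  motion:
    - [-10,0,0.3,0,0,-0.1]
    - [-10,0,0.3,0,0,-0.1]
    - [-10,0,0.4,0.1,0,-0.1]
    - [-10,0,0.3,0,0,0]
    - [-10,0,0.3,0,0,-0.1]
    - [-10,0,0.3,0,0,0]

```text
clock: 17.18
position: [0.6357, 0.2843, 0.3006]
ee_rot: [0.763, 0.646, 0.003, 0.001]
ft_force: [1.5, -0.5, 1.1]
grip_width: 0.001
```

```bash
python3 - <<'E'
from h import *
st()
cv2.imwrite("pics/scene9.png",cv2.resize(manip.camera("scene")[20:200,240:440],None,fx=3,fy=3,interpolation=2))
E
```

```text
t 17.175 pos [0.6357 0.2843 0.3006] yawy -0.165 z [ 0.0062  0.0016 -1.    ] F [ 1.5 -0.5  1.1] M [-0.01 -0.02 -0.03] g 0.0013946044046989862 j [-0.78  0.49  0.47  1.15 -0.21  1.53 -0.52]
```

View pics/scene9.png

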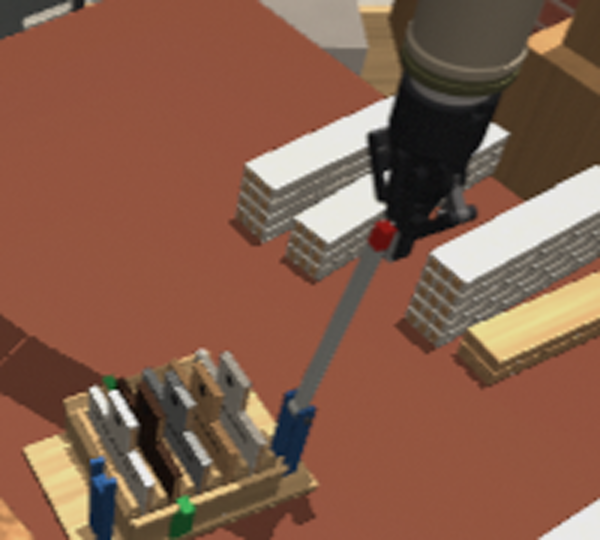

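The bar is being pushed; its tip moved from about (414,232) to (382,235) and sits against the finger. Continuing.

Emit:
step_arm:
  motion:
    - [-10,0,0.3,0,-0.2,0]
    - [-10,0,0.3,0,-0.1,0]
    - [-10,0,0.4,0,0,0]
    - [-10,0,0.3,0,0,0]
    - [-10,0,0.3,0,0,0]
    - [-8,0,0.3,0,0,0]
    - [-8,0,0.3,0,0,0]

```text
clock: 18.1
position: [0.6245, 0.2155, 0.3013]
ee_rot: [0.763, 0.647, 0.003, 0.003]
ft_force: [0.6, 0.4, 0.2]
grip_width: 0.0
```

```bash
python3 - <<'E'
from h import *
st()
cv2.imwrite("pics/scene10.png",cv2.resize(manip.camera("scene")[20:200,240:440],None,fx=3,fy=3,interpolation=2))
E
```

```text
t 18.1 pos [0.6245 0.2155 0.3013] yawy -0.1639 z [ 0.0085 -0.0015 -1.    ] F [0.6 0.4 0.2] M [-0.03  0.01  0.  ] g 0.0003314866066085109 j [-0.74  0.41  0.49  1.27 -0.18  1.5  -0.44]
```

View pics/scene10.png

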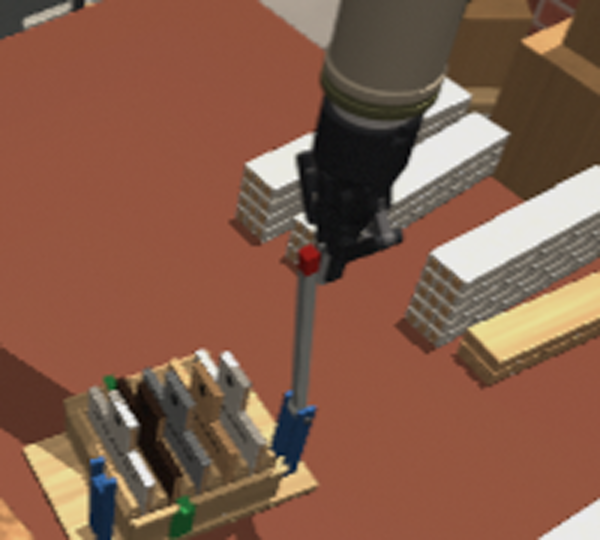

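The bar is past upright, with the tip at (309,260) already leaning toward the keeper. I hold, then back off and up while it falls.

Emit:
step_arm:
  motion:
    - [-6,0,0,0,-0.3,0]
    - [0,0,0,0,0,0]
    - [0,0,0,0,0,0]
    - [0,0,0,0,0,0]
    - [5,0,0,0,0,0]
    - [10,0,-10,0,0,0]
    - [15,0,-20,0,0,0]
    - [15,0,-20,0,0,0]
    - [10,0,-20,0,0,0]
    - [0,0,0,0,0,0]
    - [0,0,0,0,0,0]
    - [0,0,0,0,0,0]
    - [0,0,0,0,0,0]
    - [0,0,0,0,0,0]
    - [0,0,0,0,0,0]
    - [0,0,0,0,0,0]

```text
clock: 20.15
position: [0.6315, 0.2679, 0.3726]
ee_rot: [0.762, 0.647, -0.0, 0.005]
ft_force: [0.5, 0.5, -0.2]
grip_width: 0.002
```

```bash
python3 - <<'E'
from h import *
st()
it=[(RACK,bboxes(y=-.032)+[box(.043,.057,-.115,.115,.106,.118)],(0,255,255))]
for n,c,f in(("top",(110,150,250,265),5),("scene",(230,100,360,215),5)):
    im=manip.camera(n); cv2.imwrite(f"pics/{n}11.png",im)
    overlay(im,n,it,c,f,f"pics/o{n}11.png")
    cv2.imwrite(f"pics/r{n}11.png",cv2.resize(im[c[1]:c[3],c[0]:c[2]],None,fx=f,fy=f,interpolation=2))
E
```

```text
t 20.15 pos [0.6315 0.2679 0.3726] yawy -0.1628 z [ 0.0056 -0.0077 -1.    ] F [ 0.5  0.5 -0.2] M [-0.02  0.    0.  ] g 0.0022981253987864585 j [-0.76  0.48  0.48  1.03 -0.21  1.68 -0.51]
```

View pics/rscene11.png

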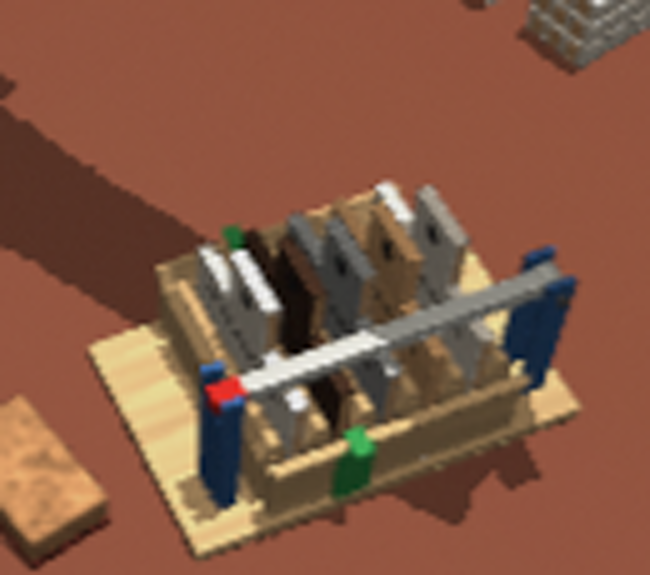

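View pics/oscene11.png

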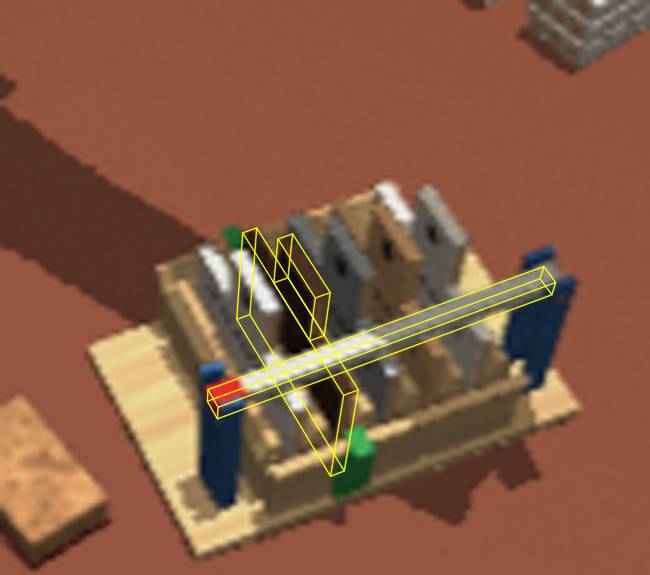

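View pics/rtop11.png

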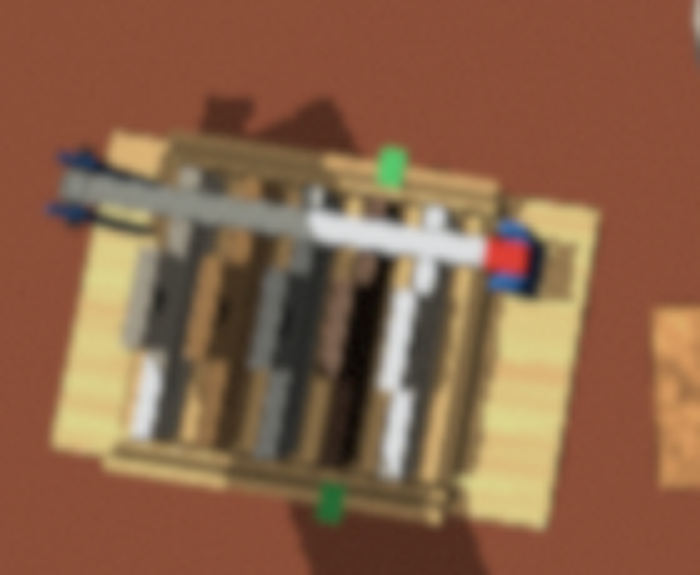

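View pics/scene11.png

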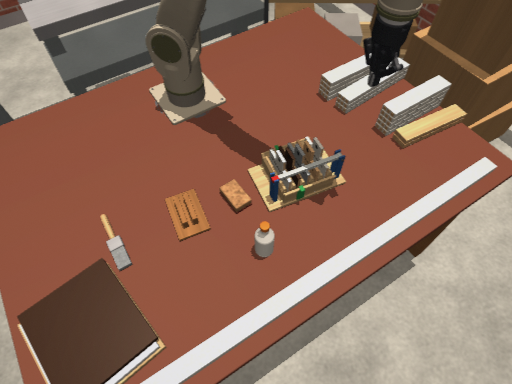

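The bar lies across the boards with its red end between the keeper cheeks (225,390). It sits about 1 source pixel above the predicted level outline, so I wait and recheck that it's fully home.

Emit:
step_arm:
  motion:
    - [10,0,-10,0,0,0]
    - [0,0,0,0,0,0]
    - [0,0,0,0,0,0]
    - [0,0,0,0,0,0]
    - [0,0,0,0,0,0]
    - [0,0,0,0,0,0]
    - [0,0,0,0,0,0]
    - [0,0,0,0,0,0]
    - [0,0,0,0,0,0]
    - [0,0,0,0,0,0]

```text
clock: 21.5
position: [0.6331, 0.2766, 0.3819]
ee_rot: [0.763, 0.647, -0.001, 0.005]
ft_force: [-0.1, -0.7, -0.1]
grip_width: -0.001
```

```bash
python3 - <<'E'
from h import *
st()
im=manip.camera("scene"); old=cv2.imread("pics/scene11.png")
d=cv2.absdiff(im,old).max(2); print("diff rack",d[130:215,240:350].max(), (d[130:215,240:350]>25).sum())
# red end centroid vs predicted for bar angles
for n in("scene","top"):
    m=manip.camera(n).astype(int); r=(m[...,2]>150)&(m[...,1]<70)&(m[...,0]<70); r[:, 380:]=0
    ys,xs=np.nonzero(r); print(n,len(xs),xs.mean(),ys.mean(),xs.min(),xs.max(),ys.min(),ys.max())
    for a in(0,.02,.04,.08):
        c=np.array([[.05+dx,.115-s*np.cos(a)+.006*np.sin(a),.112+s*np.sin(a)+.006*np.cos(a)] for dx in(-.007,.007) for s in(.209,.230)])
        p=proj(n,W(RACK,c)); print(a,p.mean(0).round(2))
c=(240,130,310,205)
overlay(im,"scene",[(RACK,[box(.043,.057,-.115,.115,.106,.118),box(.039,.061,-.125,-.1,.104,.126)],(0,255,255))],c,8,"pics/key.png")
cv2.imwrite("pics/keyr.png",cv2.resize(im[c[1]:c[3],c[0]:c[2]],None,fx=8,fy=8,interpolation=2))
E
```

```text
t 21.5 pos [0.6331 0.2766 0.3819] yawy -0.164 z [ 0.0049 -0.0086 -1.    ] F [-0.1 -0.7 -0.1] M [ 0.05 -0.04  0.06] g -0.0005262831316143184 j [-0.76  0.49  0.48  0.98 -0.21  1.71 -0.52]
diff rack 92 208
scene 23 274.4347826086956 177.6086956521739 271 278 176 180
0 [275.31 178.  ]
0.02 [275.42 177.12]
0.04 [275.55 176.22]
0.08 [275.91 174.38]
top 28 211.0 200.89285714285714 208 214 198 203
0 [210.35 200.66]
0.02 [210.09 200.52]
0.04 [209.78 200.37]
0.08 [209.06 200.06]
```

View pics/keyr.png

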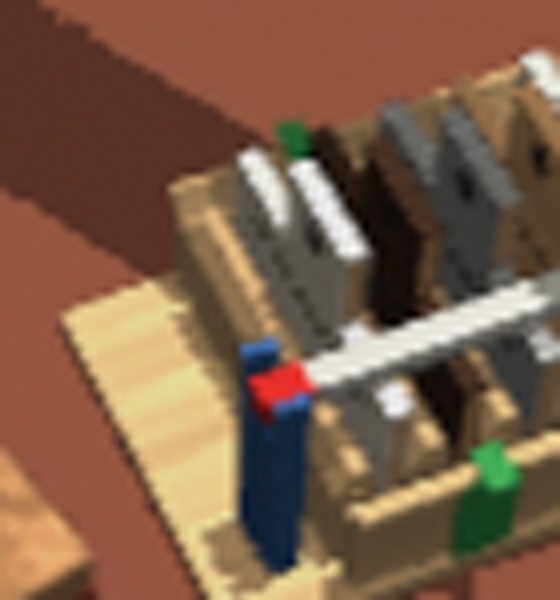

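View pics/key.png

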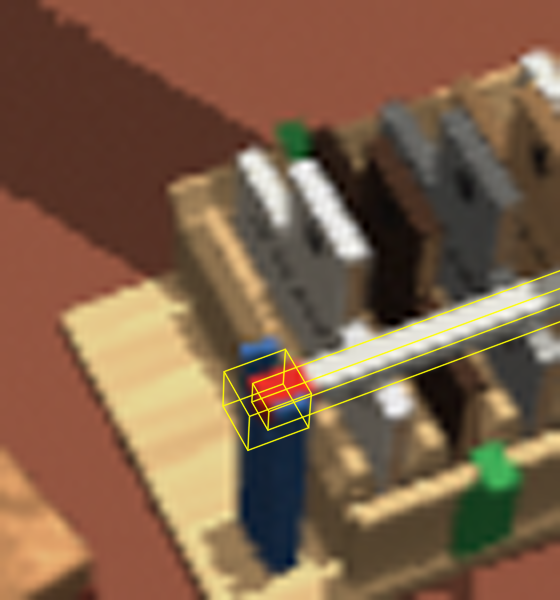

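The red-end centroid matches a bar angle of 0 to within about 0.01 rad in the scene view, and the top view is closest to 0. The near cheek rises beside the bar at (290,402). The gripper is at z 0.38, clear of everything, so I hand in.

```bash
python3 -c "
from workcell import manip
print(manip.hand_in())"
```

```text
the job is handed in; nothing more can be done
None
```

I racked the walnut board, latched the bar and handed the job in at about 21.6 s. `hand_in` gave no verdict.

**What I did**
- I pinched the board by its tab, lifted it out of the stand and carried it over the rack.
- I lowered it into the green-marked slot until it stopped on the floor, with about 10 N upward when pressed. Then I released it.
- With closed fingers I tipped the latch bar past upright. It fell into the blue keeper, and I backed the arm off.

**Last checks**
- **Board:** it matches the fully seated outline in both cameras.
- **Latch:** the red end lies between the keeper's cheeks. Its position in the scene view fits a bar angle of 0 to about 0.01 rad, and the top view is closest to 0. My level-bar outline sat about 1 pixel off the bar in the scene view, which is within calibration error.
- **Everything else:** by eye, the other boards, glue bottle, sanding block and brush had not moved. The gripper was free at z = 0.38 m.
- **One disagreement:** the before/after picture difference over the rack was not zero (208 pixels). I put this down to the arm's moving shadow but did not test it further.

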